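# Space lens mounts on an optical rail with a spacer block

## Task

Set equal gaps along the row of lens mounts on the optical rail: take the steel spacer block from its stand and, starting at the fixed end stop and stepping along the row, lower it tip first into each of the three gaps until it stands on the rail, its flat face bearing on the plate already in place and its bevel spreading the next mount out to one spacer thickness. Keep it on the solid half of the plates, clear of the lenses, and use a light touch so that nothing is forced and mounts already set stay put. Then put the spacer back in its stand.

Things in the scene. Friction and masses are not known exactly. Their poses are not given: they have to be found in the camera images.
- rail: Aluminium optical rail fixed to the worktop, 76 mm wide (x), 240 mm long (y), 18 mm high. Origin: centre of its underside; y runs along the row with the fixed end stop at the +y end (on the robot's left), z up, x across (its -x side faces the robot).
- end_stop: End stop, first plate of the row, fixed: black metal plate 72 mm wide (x), 44 mm high, standing on the rail; thickness (y) 14 to 20 mm, not given; its screw foot lies behind it (+y). Origin: centre of the plate's underside at the rail's top; axes as the rail's.
- mount_1: First lens mount: black metal plate 72 mm wide (x), 44 mm high, standing on the rail. Slides along rail y only, stays where left; about 4.5 N moves it. Its +x half holds a 28 mm lens, its -x half (x -36 to -2 mm) is solid; a 14 mm thumb nut sticks out at -x. Starts 4 to 11 mm too close to the stop. Thickness 14 to 20 mm, differs, not given. Origin: centre of the plate's underside at the rail's top; axes as the rail's.
- mount_2: Second lens mount: black metal plate 72 mm wide (x), 44 mm high, standing on the rail. Slides along rail y only, stays where left; about 4.5 N moves it. Its +x half holds a 28 mm lens, its -x half (x -36 to -2 mm) is solid; a 14 mm thumb nut sticks out at -x. 4 to 11 mm too close once mount_1 is set. Thickness 14 to 20 mm, differs, not given. Origin: centre of the plate's underside at the rail's top; axes as the rail's.
- mount_3: Third lens mount: black metal plate 72 mm wide (x), 44 mm high, standing on the rail. Slides along rail y only, stays where left; about 4.5 N moves it. Its +x half holds a 28 mm lens, its -x half (x -36 to -2 mm) is solid; a 14 mm thumb nut sticks out at -x. 4 to 11 mm too close once mount_2 is set. Thickness 14 to 20 mm, differs, not given. Origin: centre of the plate's underside at the rail's top; axes as the rail's.
- spacer_mid (a point): Centre of the steel spacer block (0.25 kg, hanging in its stand), 52 mm above its tip. Block: 22 mm thick (y), 22 mm wide (x), 104 mm high. The +y side is one flat face down to the tip; the -y side is bevelled over the lowest 32 mm to a tip 5 mm thick (y +6 to +11 mm). A shoulder, 34 mm wide in x, lies 50 to 54 mm above the tip; the 50 mm above it is the grip.
- spacer: The same spacer block; origin in the middle of its 22 x 22 mm plan at the height of the tip; z up; as it hangs, its flat +y face looks to the robot's left; it must look towards the end stop (rail +y).
- stand: White plastic stand fixed to the worktop: upright box 38 x 38 mm, 57 mm high, open at the top, with a well 26 x 26 mm in which the spacer hangs by its shoulder, upright, tip 7 mm above the worktop. Foot plate 60 x 64 mm, 5 mm thick. Origin: centre of its underside; its axes are those of the spacer when it hangs in it.
- objective_case: Bystander: round clear-lidded plastic case with a black base, 39 mm across, 64 mm high; leave alone. Origin under its centre.
- objective: Bystander: microscope objective standing on end, 26 mm across, 46 mm high; leave alone. Origin under its centre.
- lens_tissue: Bystander: flat paper booklet 69 x 101 x 7 mm; leave alone. Origin under its centre.
- dust_blower: Bystander: rubber bulb blower lying down, 49 x 124 x 49 mm; leave alone. Origin under its centre.
Things that resemble listed ones, but are neither listed nor needed, are in the scene too. Of the things shaped like the spacer, the bare steel one is meant. Leave any purple look-alike of the stand alone.

How it is judged:
On the way, in this order (a step that is already met when the one before it is completed fails the run):
1. the spacer stands on the rail between end_stop and mount_1, clear of the lenses, and bears on both at once (contact force between spacer and end_stop above 0.3 N and contact force between spacer and mount_1 above 0.3 N and z of spacer_mid in the frame of rail below 0.074 m and x of spacer_mid in the frame of rail between -0.034 and -0.009 m), for 0.1 s.
2. the spacer stands on the rail between mount_1 and mount_2, clear of the lenses, and bears on both at once (contact force between spacer and mount_1 above 0.3 N and contact force between spacer and mount_2 above 0.3 N and z of spacer_mid in the frame of rail below 0.074 m and x of spacer_mid in the frame of rail between -0.034 and -0.009 m), for 0.1 s.
3. the spacer stands on the rail between mount_2 and mount_3, clear of the lenses, and bears on both at once (contact force between spacer and mount_2 above 0.3 N and contact force between spacer and mount_3 above 0.3 N and z of spacer_mid in the frame of rail below 0.074 m and x of spacer_mid in the frame of rail between -0.034 and -0.009 m), for 0.1 s.
At the end, for the whole second after the job is handed in: Each of the three gaps (end stop to first mount, first to second, second to third) is 22 mm, one spacer thickness, within 1.5 mm; the spacer hangs upright and at rest in its stand (within 8 mm of its middle, tip no more than 11 mm above the worktop) (y of mount_1 in the frame of end_stop between -0.0415 and -0.0385 m and y of mount_2 in the frame of mount_1 between -0.0405 and -0.0375 m and y of mount_3 in the frame of mount_2 between -0.039 and -0.036 m and horizontal distance between spacer_mid and stand below 0.008 m and height (world z) of spacer below 0.011 m and angle between spacer's own z axis and vertical below 0.1 rad and linear speed of spacer below 0.01 m/s); the robot touches nothing.
It fails at once if the spacer is pressed against the end stop or a mount with more than 25 N (contact force between spacer and end_stop above 25 N or contact force between spacer and mount_1 above 25 N or contact force between spacer and mount_2 above 25 N or contact force between spacer and mount_3 above 25 N).
It fails at once if a bystander (objective, its case, lens tissue, blower) is shifted by more than 20 mm (distance of any of objective_case, objective, lens_tissue, dust_blower from where it was at the start of the episode above 0.02 m).
It also fails if it takes over 70 s, if anything falls off the work surface, if the arm or the gripper's body presses on something with over 40 N, if the wrist force passes 120 N, or if a joint passes its speed limit or range.

## Robot

A 6-joint arm with a two-finger parallel gripper is mounted at the origin on a cart in front of the work surface, level with it; the furniture and walls round the work are solid. World frame = base frame: x ahead of the robot, y to its left, z up, the work surface at z = 0. Lengths are in m, angles in rad, forces in N, time in s.
With the tool pointing down it reaches from about 0.325 to 0.75 m from the base axis. Payload 7.6 kg.
Tool frame: the origin (TCP) lies midway between the tips of the shut fingers; the grasp point (between the pads) lies 19 mm behind it (ctrl.hold_point_z is the distance from the TCP to the grasp point, in m); z points along the fingers, y is the line along which they close (so a half turn about z gives the same grasp; the last joint's range is limited). The gripper opens to 85 mm and grips with 20 to 120 N. Pads are 22 mm wide; open, the fingers measure 114 mm over their backs; the gripper's body (76 mm by 85 mm) begins 54 mm behind the grasp point. The pads swing forward as they close: fully open they stand 13 mm farther back than shut.
Start: joints at [1.147, 0.052, 1.401, -0, 1.689, -0.07], TCP at [0.182, 0.493, 0.231] pointing down, gripper open.
Joint ranges: [-2.9, 2.9], [-0.91, 2.17], [0.12, 2.37], [-1.06, 4.2], [0.26, 2.73], [-2.93, 2.93]. Speed limits (rad/s): [2.57, 2.57, 3.01, 3.14, 3.14, 3.14].

## Interface

Orientations are given as a unit quaternion [w, x, y, z].
In Python, from cell import ctrl gives the robot as it stands.
- The arm moves only by the tool apply_moves, never from a script. Its argument "plan" is one flat list of numbers, 5 for each row, row after row: the shift along the tool's x, y, z as a fraction of full scale, then the turn about the tool's z as a fraction of full scale, then the opening, from 0 (shut) to 1 (fully open). In form: [tx, ty, tz, spin, fingers, tx, ty, tz, spin, fingers, ...]. A call has 1 to 5 rows; each row is the pose to reach, as a shift and turn from the pose commanded when the call began, along the tool's axes at that moment, turning the shorter way round; what a row does not reach only later rows make up. Full scale, the value 1, is 75 cm for a shift and 180 degrees for a turn. A row lasts 1/8 s, in which the tool goes at most 62.5 mm and 10.7 degrees, less where a joint would pass 70% of its speed; a pose out of reach is approached as far as the arm can. A call with a number of a shift or a turn outside -1 to 1 is refused whole. A call with a gripper value outside its range is refused whole. The fingers move at their own pace and stop on an object; the grip force is fixed at half the most. Time passes only in rows, so rows that repeat a pose let the fingers close. It gives the time, the measured TCP pose, the force, the opening and the grip force at its end, in the units of the state.
- ctrl.observe(): the state, without advancing time (a new reading comes with each control period).
- ctrl.snapshot(name): name is "side" or "top"; returns a dict with "frame" (420x560x3 uint8, red, green, blue), "fx", "fy", "cx", "cy" (pixels), "origin" and "orientation" of the camera in the world. Camera axes: x right, y down, z forward; pixel columns grow to the right and rows downward; lengths in m; the calibration is good to about 2 mm. A picture is of the moment at which its call begins. There is no depth.
- ctrl.job_done(): hands the job in; it is judged then, once.
The state is a dict: "time_s": time; "joints": joint angles; "dq": joint speeds; "tau": joint torques, N m; "position": TCP position; "ee_rot": TCP orientation; "wrist_force": force on the tool from outside, world axes, zero at the start; "wrist_torque": the same for the moment, N m; "gripper_width": finger opening in m; "gripper_force": force on a finger pad.
Only numpy, scipy, OpenCV 4.12 (cv2) and the standard library are available. Lean on these libraries where they do the work, as an engineer would, in place of code of your own. Each camera call takes 0.05 s, during which the arm holds its last target. There are 200 camera calls.

## Working session

There is one attempt and no reset: what is moved stays moved. The work goes in short steps, Python scripts to look and compute and a tool call to move; the robot and the scene stay as the last step left them, time stands still between calls to the robot, and variables do not carry over. Pictures are saved under pics/ and viewed, at most 11 in all, crops included, and the job is handed in when it is done.

Besides the shell and the picture viewer there is one more tool, called after ">>>" as a command line: name --argument value ..., lists and objects as JSON in quotes. apply_moves: Moves the arm, as the interface text tells. Its arguments: {"type":"object","properties":{"plan":{"type":"array","items":{"type":"number","minimum":-1,"maximum":1}}},"required":["plan"]}

```bash
ls; mkdir -p pics; cat > h.py <<'E'
import numpy as np, cv2, pickle
from scipy.spatial.transform import Rotation as R
from cell import ctrl
def q2R(q): return R.from_quat([q[1],q[2],q[3],q[0]]).as_matrix()
def snap(n,f):
    s=ctrl.snapshot(n); pickle.dump(s,open(f'pics/{f}.pkl','wb')); cv2.imwrite(f'pics/{f}.png',s['frame'][:,:,::-1]); return s
def load(f): return pickle.load(open(f'pics/{f}.pkl','rb'))
def ray(s,u,v):
    d=q2R(s['orientation'])@np.array([(u-s['cx'])/s['fx'],(v-s['cy'])/s['fy'],1]); return np.array(s['origin']),d
def onz(s,u,v,z):
    o,d=ray(s,u,v); return o+d*(z-o[2])/d[2]
def proj(s,p):
    c=q2R(s['orientation']).T@(np.array(p)-np.array(s['origin'])); return np.array([s['cx']+s['fx']*c[0]/c[2], s['cy']+s['fy']*c[1]/c[2]])
E
python3 - <<'E'
from h import *
for n in('top','side'):
    s=snap(n,n+'0'); print(n,s['origin'],s['orientation'],s['fx'],s['cx'],s['cy'])
print(ctrl.observe())
a=cv2.imread('pics/top0.png');cv2.imwrite('pics/top0b.png',cv2.resize(a,(800,600),interpolation=cv2.INTER_CUBIC))
a=cv2.imread('pics/side0.png');cv2.imwrite('pics/side0b.png',cv2.resize(a,(800,600),interpolation=cv2.INTER_CUBIC))
E
```

```text
pics
top [-0.67610537  0.4542529   1.79836155] [ 0.18604799 -0.55423006  0.77363975 -0.24432913] 524.3187890864195 279.06702899296357 214.19926159720077
side [-0.82600856  0.20959159  0.79012933] [ 0.3482377  -0.58819452  0.62168795 -0.38244189] 469.6566057745684 281.1796805808295 207.330793785692
{'time_s': 0.1, 'joints': array([ 1.14670014e+00,  5.27925187e-02,  1.40159200e+00,  2.01660718e-05,
        1.68858976e+00, -7.03231849e-02]), 'dq': array([-0.00056647, -0.00062875, -0.00296609, -0.00147646,  0.00066809,
        0.00093469]), 'tau': array([ 8.56549359e-04, -3.82579887e+01, -3.60987067e+01, -5.94847870e-05,
        4.70790808e-03,  8.59152152e-06]), 'position': array([0.1817604 , 0.49226105, 0.23056258]), 'ee_rot': array([-1.78751364e-04,  1.75964315e-01,  9.84396304e-01, -6.67362240e-04]), 'wrist_force': array([-1.00365481, -0.20134258, -0.79039275]), 'wrist_torque': array([ 0.00809648, -0.00116198,  0.04292515]), 'gripper_force': 0.0, 'gripper_width': 0.08539585699035164}
```

View pics/top0b.png

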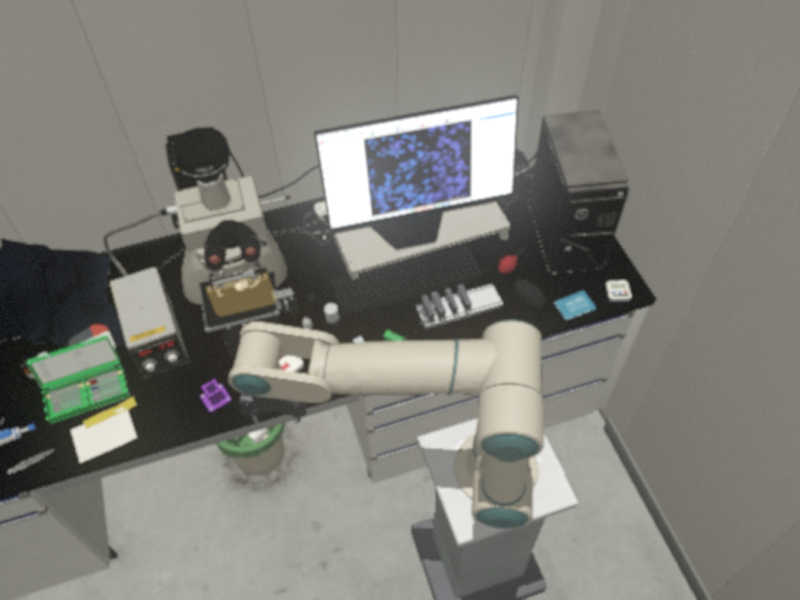

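View pics/side0b.png

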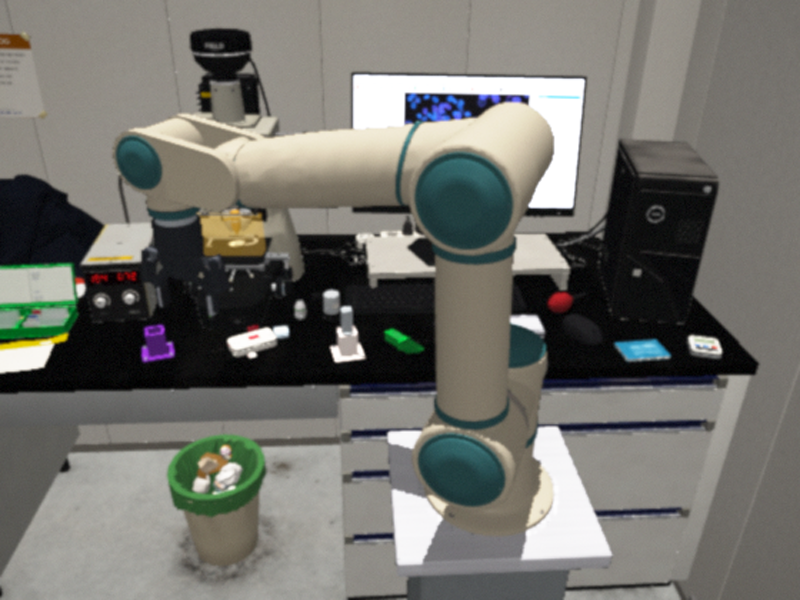

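The top view shows the rail with black plates at about (460,303), the arm across the middle, and the purple stand look-alike at (214,395). In the side view, a white stand holding a grey block is at (347,340), a green object lies at (403,340), and the purple stand is at (157,345). I'll get rough coordinates and zoom in on both areas.

```bash
python3 - <<'E'
from h import *
t=load('top0');s=load('side0');k=.7
print('stand side',onz(s,347*k,355*k,0),'spacer top',onz(s,346*k,308*k,.111))
for p in[(420,322),(500,300),(416,305),(492,287)]: print('rail',p,onz(t,p[0]*k,p[1]*k,.018))
for n,p in dict(case=(331,312),obj=(307,323),green=(395,336)).items(): print(n,onz(t,p[0]*k,p[1]*k,.0))
a=cv2.imread('pics/top0.png')[185:245,230:370];b=cv2.imread('pics/side0.png')[190:260,80:330]
a=cv2.resize(a,(700,300),interpolation=cv2.INTER_CUBIC);b=cv2.resize(b,(700,196),interpolation=cv2.INTER_CUBIC)
cv2.imwrite('pics/c0.png',np.vstack([a,b]))
E
```

```text
stand side [0.40510102 0.23403199 0.        ] spacer top [0.41428468 0.23386271 0.111     ]
rail (420, 322) [0.47569428 0.03711565 0.018     ]
rail (500, 300) [ 0.47271367 -0.21093588  0.018     ]
rail (416, 305) [0.53656357 0.02810088 0.018     ]
rail (492, 287) [ 0.52475502 -0.20725321  0.018     ]
case [0.60698392 0.26878862 0.        ]
obj [5.92003119e-01 3.45591814e-01 2.22044605e-16]
green [0.46479275 0.11705043 0.        ]
```

View pics/c0.png

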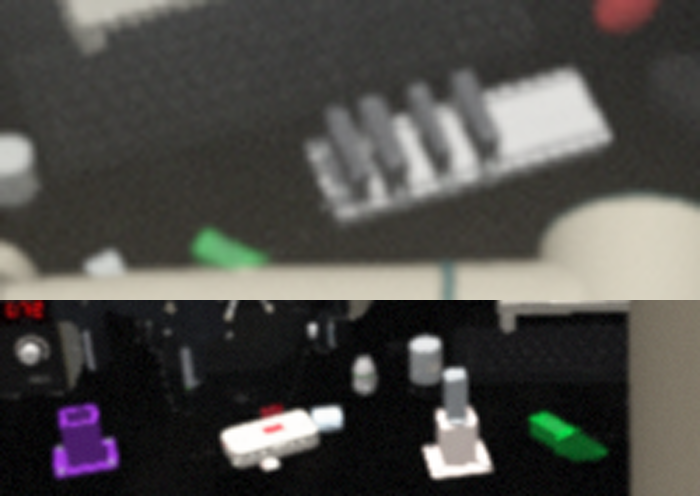

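The crop shows the bare steel block standing in the white stand (lower half, (455,400)), which is the one meant. The green block at (565,435) is lying down and is a decoy, and the purple stand at (85,440) is also a decoy. The four plates on the rail are clear in the upper half. I'll swing the arm left to uncover the stand from above.

>>> apply_moves --plan '[0.1, -0.037, 0, 0, 1, 0.2, -0.074, 0, 0, 1, 0.213, -0.079, 0, 0, 1, 0.213, -0.079, 0, 0, 1]'

```text
time_s: 0.6
position: [0.0089, 0.492, 0.2311]
ee_rot: [-0.0, 0.174, 0.985, -0.0]
wrist_force: [0.4, 0.2, -0.4]
gripper_width: 0.085
gripper_force: 0.0
```

```bash
python3 - <<'E'
from h import *
def avg(n,f,k):
    ss=[ctrl.snapshot(n) for _ in range(k)]; s=ss[0]; s['frame']=np.mean([x['frame'] for x in ss],0).astype(np.uint8)
    pickle.dump(s,open(f'pics/{f}.pkl','wb')); return s
t=avg('top','top1',6);s=avg('side','side1',4)
a=t['frame'][185:255,230:370,::-1];b=s['frame'][195:265,200:340,::-1]
a=cv2.resize(a,(600,300),interpolation=cv2.INTER_CUBIC);b=cv2.resize(b,(600,300),interpolation=cv2.INTER_CUBIC)
cv2.imwrite('pics/c1.png',np.vstack([a,b]))
E
```

```text
(no output)
```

View pics/c1.png

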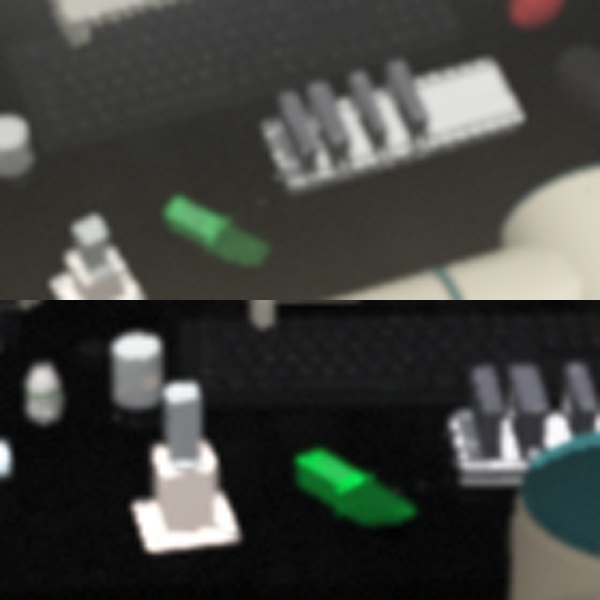

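The view is clear now: the stand with the steel block is at top crop (90,260) and side crop (185,470), and the rail and plates are fully visible from above. I'll make an enlarged picture for corner picking.

```bash
python3 - <<'E'
from h import *
def crop(f,u,v,w,h,k):
    a=load(f)['frame'][v:v+h,u:u+w,::-1]; a=cv2.resize(np.ascontiguousarray(a),(w*k,h*k),interpolation=cv2.INTER_CUBIC)
    for i in range(0,w,5): cv2.line(a,(i*k,0),(i*k,12 if i%10==0 else 6),(0,255,255),1); i%10 or cv2.putText(a,str(u+i),(i*k,24),0,.35,(0,255,255),1)
    for i in range(0,h,5): cv2.line(a,(0,i*k),(12 if i%10==0 else 6,i*k),(0,255,255),1); i%10 or cv2.putText(a,str(v+i),(14,i*k+4),0,.35,(0,255,255),1)
    return a
a=crop('top1',235,230,40,30,10);b=crop('side1',225,211,40,50,10)[:,:];b=cv2.resize(b,(400,300))
b=crop('side1',225,225,40,30,10)
c=crop('top1',288,195,80,30,10)
cv2.imwrite('pics/c2.png',np.vstack([np.hstack([a,b]),c]))
E
```

```text
(no output)
```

View pics/c2.png

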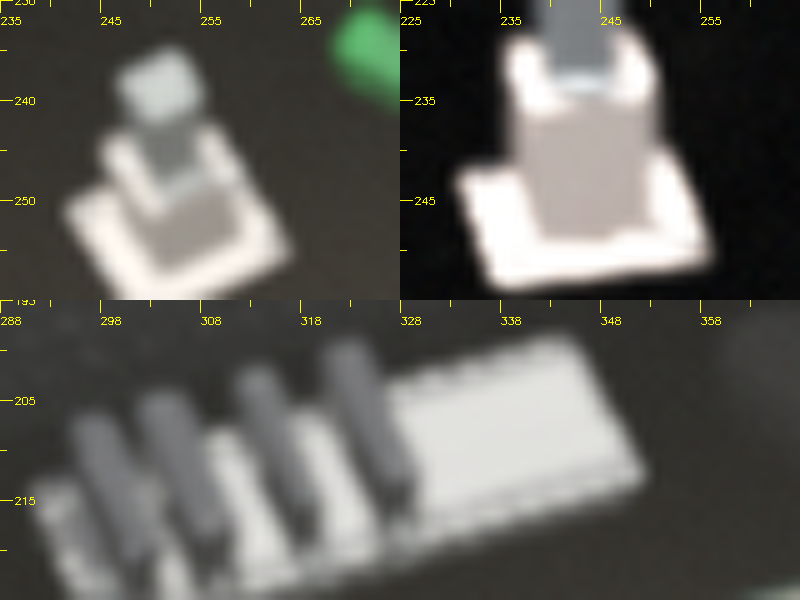

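The enlarged view shows the foot plate corners at side (234.5,253.3), (255.5,251.0) and (230.3,242.7). The spacer's top face is centred at top (250.5,237.9). The rail's right-end corners are (345,198) and (352,212), its far-left corner is (290.7,213.3), and the four plate tops are clear.

```bash
python3 - <<'E'
from h import *
np.set_printoptions(precision=4,suppress=True)
t=load('top1');s=load('side1')
A=[onz(s,*p,.005)[:2] for p in[(234.5,253.3),(255.5,251.),(230.3,242.7)]];print('foot side FL FR BL',*A)
d=A[0]-A[1];print('front len',np.hypot(*d),'yaw',np.degrees(np.arctan2(-d[0],d[1])),'side len',np.hypot(*(A[2]-A[0])),'yaw',np.degrees(np.arctan2(*(A[2]-A[0])[::-1])), 'centre',(A[1]+A[2])/2)
B=[onz(t,*p,.005)[:2] for p in[(241.3,250.7),(263.5,254.7)]];print('top BL FR',*B,'centre',(B[0]+B[1])/2)
P=[onz(t,235+x/10-.5,230+y/10-.5,.111)[:2] for x,y in[(117,78),(175,45),(202,92),(145,122)]];print('spacer top',*P,np.mean(P,0))
# rail
a=t['frame'].astype(float)
C={n:onz(t,288+x/10-.5,195+y/10-300/10-.5,.018)[:2] for n,(x,y) in dict(FR=(578,335),NR=(645,478),FL=(32,488)).items()};print(C)
print('len',np.hypot(*(C['FR']-C['FL'])),'w',np.hypot(*(C['FR']-C['NR'])))
for n,(x,y) in dict(e=(92,415),m1=(160,393),m2=(258,368),m3=(348,343)).items():
  print(n,'top far edge',onz(t,288+x/10-.5,195+y/10-30.5,.062)[:2])
for n,(x,y) in dict(e=(133,560),m1=(210,530),m2=(307,507),m3=(405,475)).items():
  print(n,'top near edge',onz(t,288+x/10-.5,195+y/10-30.5,.062)[:2])
# full-rail mask
m=cv2.inRange(t['frame'],(120,120,110),(255,255,255))
cs,_=cv2.findContours(m[190:240,280:370].copy(),cv2.RETR_EXTERNAL,cv2.CHAIN_APPROX_NONE)
big=np.vstack([c[:,0] for c in cs if len(c)>12])+[280,190]
print(cv2.minAreaRect(big.astype(np.float32)))
W=np.array([onz(t,u,v,.018)[:2] for u,v in big],np.float32);r=cv2.minAreaRect(W);print('rail rect',r,cv2.boxPoints(r))
E
```

```text
foot side FL FR BL [0.3716 0.259 ] [0.3817 0.1955] [0.4324 0.2735]
front len 0.06435696984720203 yaw 9.108434686275098 side len 0.06251467536689373 yaw 13.367580195823614 centre [0.4071 0.2345]
top BL FR [0.4371 0.2752] [0.39   0.1964] centre [0.4135 0.2358]
spacer top [0.4233 0.2512] [0.4306 0.2256] [0.4065 0.2221] [0.4005 0.2467] [0.4152 0.2364]
{'FR': array([ 0.5379, -0.2169]), 'NR': array([ 0.459 , -0.2142]), 'FL': array([0.5382, 0.0297])}
len 0.24659460999720612 w 0.07894052928124613
e top far edge [0.5352 0.0046]
m1 top far edge [ 0.5366 -0.0257]
m2 top far edge [ 0.5355 -0.0685]
m3 top far edge [ 0.5354 -0.1085]
e top near edge [0.4609 0.0135]
m1 top near edge [ 0.4647 -0.0211]
m2 top near edge [ 0.4625 -0.0623]
m3 top near edge [ 0.4644 -0.1059]
((332.78936767578125, 216.09365844726562), (80.57316589355469, 38.206329345703125), 12.407418251037598)
rail rect ((0.4595109522342682, -0.11624780297279358), (0.31660547852516174, 0.20321334898471832), 70.91487121582031) [[ 0.3117 -0.2326]
 [ 0.5038 -0.2991]
 [ 0.6073  0.0001]
 [ 0.4152  0.0666]]
```

```bash
cat >> h.py <<'E'
from scipy.ndimage import map_coordinates, gaussian_filter1d
def prof(s,p0,p1,z,n=400):
    "grey profile along world segment p0-p1 at height z"
    P=np.linspace(p0,p1,n); uv=np.array([proj(s,[*p,z]) for p in P]); g=s['frame'].astype(float).mean(2)
    return P,gaussian_filter1d(map_coordinates(g,[uv[:,1],uv[:,0]],order=3),3)
def edge(s,p0,p1,z,sign):
    P,v=prof(s,p0,p1,z); d=np.gradient(v)*sign; i=d.argmax(); w=np.clip(d[max(0,i-30):i+30],0,None); return (P[max(0,i-30):i+30]*w[:,None]).sum(0)/w.sum()
E
python3 - <<'E'
from h import *
np.set_printoptions(precision=4,suppress=True)
t=load('top1');s=load('side1')
F=np.array([edge(t,(.56,y),(.515,y),.018,1) for y in np.linspace(-.2,-.14,13)]);print('far',np.polyfit(F[:,1],F[:,0],1),F[:,0])
Rr=np.array([edge(t,(x,-.24),(x,-.19),.018,1) for x in np.linspace(.475,.525,11)]);print('right',np.polyfit(Rr[:,0],Rr[:,1],1),Rr[:,1])
for x in (.47,.48,.49):
    for z in(.062,):
        P,v=prof(t,(x,.04),(x,-.14),z,181); d=np.gradient(v)
        print(x,[(round(float(P[i,1]),3),round(float(d[i]),1)) for i in range(1,180) if abs(d[i])>1.2 and abs(d[i])>=abs(d[i-1]) and abs(d[i])>abs(d[i+1])])
k=600/140
def sd(x,y,z):return onz(s,200+x/k-.5,195+(y-300)/k-.5,z)
print('side rail FL bottom',sd(463,485,0),'BL top',sd(450,415,.018),'stop top corners FL,FR,BL',sd(483,382,.062),sd(501,382,.062),sd(475,366,.062))
print('side spacer top',[sd(*p,.111)[:2] for p in[(167,402),(200,397),(196,381),(165,386)]])
E
```

```text
far [0.0001 0.5407] [0.5411 0.5407 0.5405 0.5407 0.5406 0.5401 0.5406 0.5406 0.5403 0.541
 0.5414 0.541  0.5402]
right [ 0.0221 -0.2255] [-0.2149 -0.2152 -0.2151 -0.2151 -0.2143 -0.2141 -0.2138 -0.2141 -0.2141
 -0.2142 -0.2143]
0.47 [(0.031, -5.7), (0.014, 3.5), (0.005, 1.9), (-0.006, -5.1), (-0.017, 4.2), (-0.033, 7.6), (-0.048, -12.1), (-0.07, 8.3), (-0.086, -12.2), (-0.099, 4.3), (-0.113, 7.6)]
0.48 [(0.024, -3.6), (0.013, 3.4), (-0.006, -4.9), (-0.016, 3.0), (-0.033, 8.0), (-0.048, -11.4), (-0.07, 8.6), (-0.086, -11.7), (-0.098, 3.5), (-0.112, 8.1)]
0.49 [(0.025, -4.5), (0.013, 3.5), (0.004, 2.4), (-0.009, -3.3), (-0.02, 1.3), (-0.033, 8.0), (-0.049, -8.8), (-0.07, 7.9), (-0.086, -9.7), (-0.099, 2.6), (-0.112, 8.2)]
side rail FL bottom [0.4614 0.0264 0.    ] BL top [0.5369 0.0287 0.018 ] stop top corners FL,FR,BL [0.5092 0.0082 0.062 ] [ 0.5087 -0.0055  0.062 ] [0.5352 0.0112 0.062 ]
side spacer top [array([0.398 , 0.2448]), array([0.4044, 0.222 ]), array([0.4278, 0.2248]), array([0.4212, 0.2465])]
```

```bash
python3 - <<'E'
from h import *
def crop(f,u,v,w,h,k,g=1.0):
    a=load(f)['frame'][v:v+h,u:u+w,::-1]; a=np.clip(255*(a/255.)**g,0,255).astype(np.uint8);a=cv2.resize(np.ascontiguousarray(a),(w*k,h*k),interpolation=cv2.INTER_CUBIC)
    for i in range(0,w,2): cv2.line(a,(i*k,0),(i*k,12 if i%10==0 else 6),(0,255,255),1); i%10 or cv2.putText(a,str(u+i),(i*k,24),0,.35,(0,255,255),1)
    for i in range(0,h,2): cv2.line(a,(0,i*k),(12 if i%10==0 else 6,i*k),(0,255,255),1); i%10 or cv2.putText(a,str(v+i),(14,i*k+4),0,.35,(0,255,255),1)
    return a
cv2.imwrite('pics/c3.png',np.hstack([crop('side1',303,206,40,40,10,.6),crop('top1',288,200,25,25,16,.8)]))
t=load('top1')
for x in(.472,.482): print(x,prof(t,(x,.03),(x,-.04),.062,36)[1].astype(int))
E
```

```text
0.472 [111 110 107 103 100  98  98  99 102 106 110 114 117 119 120 119 117 113
 109 106 103 103 105 108 113 118 124 130 137 146 155 164 174 182 189 192]
0.482 [111 109 107 104 101  99  99 100 103 107 112 116 120 124 126 127 125 123
 119 115 112 110 109 110 112 116 120 126 133 141 150 161 171 180 187 190]
```

View pics/c3.png

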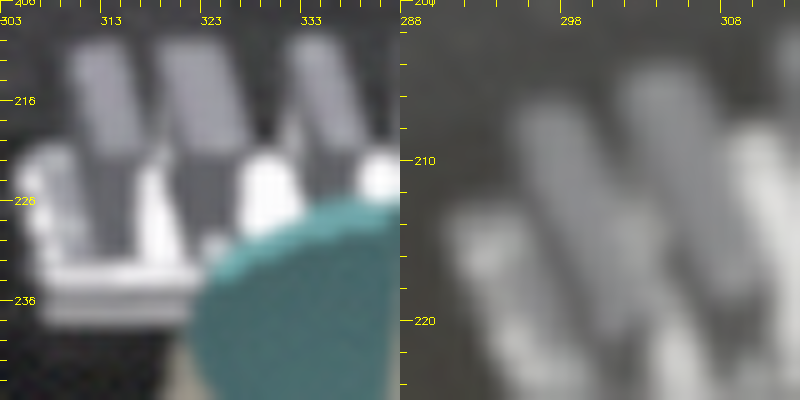

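The side crop shows the tops of the stop, m1 and m2 clearly. Their near edges run (93–142,153), (196–248,153) and (318–365,149). Far edges run (72–122,48), (158–218,44) and (287–334,43).

```bash
python3 - <<'E'
from h import *
np.set_printoptions(precision=4,suppress=True)
s=load('side1');f=lambda x,y,z=.062:onz(s,303+x/10-.5,206+y/10-.5,z)[:2]
for n,(a,b,y0,c,d,y1) in dict(stop=(92,142,154,72,122,46),m1=(196,249,154,158,218,42),m2=(316,366,150,286,334,42)).items(): print(n,'near',f(a,y0),f(b,y0),'far',f(c,y1),f(d,y1))
# mid-height edges via profile along y on the top face
for x in(.48,.49,.5,.51,.52):
    P,v=prof(s,(x,.03),(x,-.07),.062,201); d=np.gradient(v)
    print(x,[(round(float(P[i,1]),4),round(float(d[i]),1)) for i in range(1,200) if abs(d[i])>.6 and abs(d[i])>=abs(d[i-1]) and abs(d[i])>abs(d[i+1])])
E
```

```text
stop near [0.4612 0.0158] [ 0.4606 -0.0001] far [0.5339 0.0135] [ 0.5333 -0.0031]
m1 near [ 0.46   -0.0172] [ 0.4594 -0.0341] far [ 0.5357 -0.0154] [ 0.535  -0.0353]
m2 near [ 0.4612 -0.0558] [ 0.4607 -0.0718] far [ 0.5343 -0.058 ] [ 0.5337 -0.0739]
0.48 [(0.0135, 4.1), (-0.0015, -4.2), (-0.008, 2.0), (-0.017, 3.0), (-0.0365, -5.4), (-0.0475, 5.5), (-0.054, -2.1), (-0.06, 3.3), (-0.0685, -0.8)]
0.49 [(0.0155, 4.6), (-0.0025, -4.8), (-0.01, 2.9), (-0.0165, 2.5), (-0.036, -5.7), (-0.05, 3.4), (-0.0605, 2.5), (-0.0685, -0.9)]
0.5 [(0.014, 4.7), (-0.0025, -5.4), (-0.014, 3.6), (-0.0365, -5.4), (-0.0575, 3.4), (-0.0685, -0.7)]
0.51 [(0.0275, -0.7), (0.015, 4.9), (-0.003, -5.4), (-0.0145, 4.5), (-0.036, -5.3), (-0.058, 4.3), (-0.0685, -0.8)]
0.52 [(0.0145, 5.4), (-0.003, -4.9), (-0.0145, 4.8), (-0.0365, -5.3), (-0.0585, 5.0), (-0.068, -1.1)]
```

Both views agree. Stand is at about (0.412,0.2355) with yaw 11°. Rail yaw is about 0 and its centre x about 0.5005. The stop's face is at y≈-0.002, mount_1 spans -0.0155 to -0.035, and the first gap is about 13 mm. Going to the stand.

>>> apply_moves --plan '[-0.39, -0.086, 0, -0.174, 1, -0.39, -0.086, 0, -0.174, 1, -0.39, -0.086, 0, -0.174, 1, -0.39, -0.086, 0, -0.174, 1, -0.39, -0.086, 0, -0.174, 1]'

```text
time_s: 1.72
position: [0.2549, 0.3357, 0.2316]
ee_rot: [0.0, -0.097, 0.995, 0.0]
wrist_force: [0.2, 0.7, -0.1]
gripper_width: 0.0855
gripper_force: 0.0
```

```bash
cat >> h.py <<'E'
def to(p,yaw=None):
    "fractions from current measured pose to world p, yaw(deg) of tool y about world z"
    o=ctrl.observe(); M=q2R(o['ee_rot']); d=M.T@(np.array(p)-o['position'])/.75
    y=np.degrees(np.arctan2(-M[0,1],M[1,1])); print('pos',np.round(o['position'],4),'yaw',round(y,2),'t',round(o['time_s'],2),'F',np.round(o['wrist_force'],1),'w',round(o['gripper_width'],4))
    print('frac',np.round(d,4), 'spin',None if yaw is None else round(-(yaw-y)/180,4))
E
python3 -c "
from h import *
to([.412,.2355,.231],11.2)"
```

```text
pos [0.2549 0.3357 0.2316] yaw 11.09 t 1.73 F [ 0.2  0.7 -0.1] w 0.0855
frac [-0.1798 -0.1714  0.0008] spin -0.0006
```

>>> apply_moves --plan '[-0.09, -0.086, 0, 0, 1, -0.16, -0.152, 0, 0, 1, -0.18, -0.1715, 0, 0, 1, -0.18, -0.1715, 0.07, 0, 1, -0.18, -0.1715, 0.1, 0, 1]'

```text
time_s: 2.35
position: [0.4102, 0.2353, 0.1533]
ee_rot: [-0.002, -0.095, 0.995, -0.001]
wrist_force: [0.8, -0.0, 0.0]
gripper_width: 0.0853
gripper_force: 0.0
```

```bash
python3 -c "
from h import *
to([.412,.2355,.067],11.2)
a=snap('side','side2')['frame'][140:260,180:320,::-1];b=snap('top','top2')['frame'][180:260,215:310,::-1]
cv2.imwrite('pics/c4.png',np.hstack([cv2.resize(a,(400,343),interpolation=2),cv2.resize(b,(400,343),interpolation=2)]))"
```

```text
pos [0.4102 0.2353 0.1533] yaw 10.91 t 2.35 F [ 0.8 -0.   0. ] w 0.0853
frac [-0.0028 -0.      0.1151] spin -0.0016
```

View pics/c4.png

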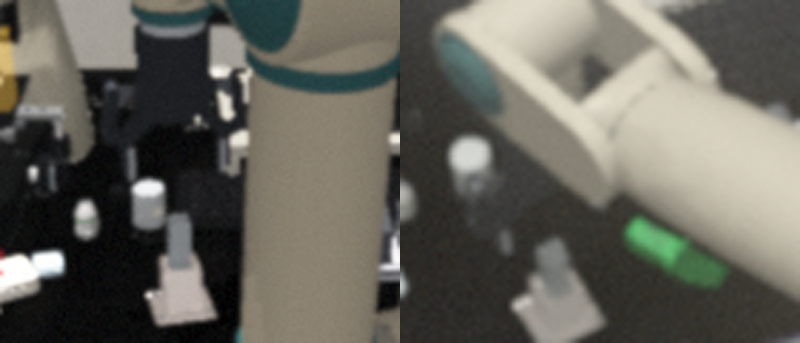

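The fingers at side crop columns 130 and 225 straddle the spacer at 180. Descending and closing.

>>> apply_moves --plan '[-0.001, 0, 0.07, 0, 1, -0.001, 0, 0.115, 0, 1, -0.001, 0, 0.115, 0, 1, -0.001, 0, 0.115, 0, 0.2, -0.001, 0, 0.115, 0, 0]'

```text
time_s: 3.08
position: [0.4125, 0.2375, 0.0724]
ee_rot: [0.002, -0.096, 0.995, 0.001]
wrist_force: [-0.2, 0.8, -0.2]
gripper_width: 0.0512
gripper_force: 0.0
```

>>> apply_moves --plan '[0, 0, 0, 0, 0, 0, 0, 0, 0, 0, 0, 0, 0, 0, 0, 0, 0, 0, 0, 0, 0, 0, 0, 0, 0]'

```text
time_s: 3.7
position: [0.4121, 0.236, 0.0712]
ee_rot: [0.001, -0.096, 0.995, -0.001]
wrist_force: [-0.0, -6.5, 4.6]
gripper_width: 0.0213
gripper_force: 59.6
```

```bash
python3 -c "
from h import *
to([.412,.2355,.21],11.2)"
```

```text
pos [0.4121 0.236  0.0712] yaw 11.02 t 3.7 F [-0.  -6.5  4.6] w 0.0213
frac [-1.000e-04 -1.000e-03 -1.851e-01] spin -0.001
```

Gripped at 21 mm. Lifting straight up, then travelling to a point above gap 1.

>>> apply_moves --plan '[0, 0, -0.04, 0, 0, 0, 0, -0.1, 0, 0, 0, 0, -0.165, 0, 0, 0, 0, -0.165, 0, 0]'

```text
time_s: 4.2
position: [0.4129, 0.2376, 0.1982]
ee_rot: [0.004, -0.096, 0.995, 0.001]
wrist_force: [0.6, 1.1, -3.5]
gripper_width: 0.0213
gripper_force: 60.2
```

```bash
python3 -c "
from h import *
to([.4815,-.0165,.195],0)"
```

```text
pos [0.4129 0.2376 0.1982] yaw 11.05 t 4.2 F [ 0.6  1.1 -3.5] w 0.0213
frac [-0.0248 -0.3501  0.0038] spin 0.0614
```

>>> apply_moves --plan '[-0.005, -0.07, 0, 0.0614, 0, -0.01, -0.15, 0, 0.0614, 0, -0.015, -0.23, 0, 0.0614, 0, -0.02, -0.3, 0, 0.0614, 0, -0.0248, -0.35, 0, 0.0614, 0]'

```text
time_s: 4.82
position: [0.4794, -0.0193, 0.1922]
ee_rot: [-0.001, 0.001, 1.0, 0.0]
wrist_force: [-0.7, 1.1, -2.4]
gripper_width: 0.0214
gripper_force: 60.0
```

>>> apply_moves --plan '[0, 0, 0.03, 0, 0, 0, 0, 0.06, 0, 0, 0, 0, 0.06, 0, 0]'

```text
time_s: 5.2
position: [0.4781, -0.0171, 0.1458]
ee_rot: [-0.003, 0.0, 1.0, 0.0]
wrist_force: [1.6, -0.0, -2.5]
gripper_width: 0.0215
gripper_force: 60.2
```

```bash
python3 - <<'E'
from h import *
to([.4815,-.0165,.118],0)
a=snap('side','side3')['frame'][150:250,260:400,::-1];b=snap('top','top3')['frame'][160:240,270:380,::-1]
cv2.imwrite('pics/c5.png',np.hstack([cv2.resize(a,(400,286),interpolation=2),cv2.resize(b,(400,286),interpolation=2)]))
E
```

```text
pos [ 0.4781 -0.0171  0.1458] yaw -0.02 t 5.2 F [ 1.6 -0.  -2.5] w 0.0215
frac [-0.0047  0.0008  0.037 ] spin -0.0001
```

View pics/c5.png

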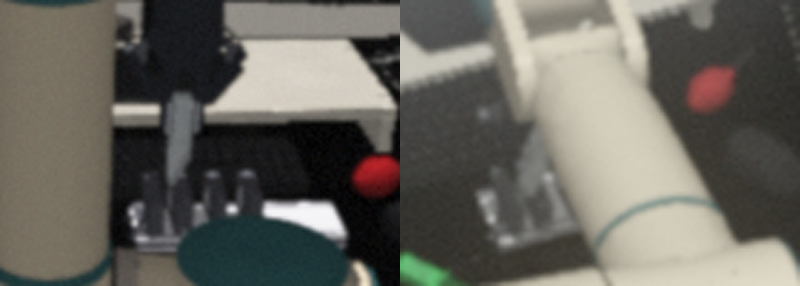

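In the side crop the tip (177,182) hangs over the plates, between the stop (152) and m1 (182). I'll measure the tip against the plates in this same view.

```bash
python3 - <<'E'
from h import *
s=load('side3')
for z in(.086,.09,.1,.125): 
    P,v=prof(s,(.467,.03),(.467,-.06),z,181); d=np.gradient(v)
    print(z,[(round(float(P[i,1]),4),round(float(d[i]),1)) for i in range(1,180) if abs(d[i])>1 and abs(d[i])>=abs(d[i-1]) and abs(d[i])>abs(d[i+1])])
for x in(.5,.51,.52,.53):
    P,v=prof(s,(x,.04),(x,-.15),.062,381); d=np.gradient(v)
    print(x,[(round(float(P[i,1]),4),round(float(d[i]),1)) for i in range(1,380) if abs(d[i])>.9 and abs(d[i])>=abs(d[i-1]) and abs(d[i])>abs(d[i+1])])
print([proj(s,[.467,y,.0816]).round(1) for y in(-.006,-.011)])
# lowest spacer pixels
g=s['frame'].astype(int).mean(2); print(g[206:222,310:336].astype(int))
E
```

```text
0.086 [(0.024, 1.1), (0.0045, -1.2), (-0.004, 3.7), (-0.014, -2.9), (-0.027, -1.1), (-0.044, 1.2)]
0.09 [(0.023, 2.5), (0.0155, -1.1), (0.0055, -1.1), (-0.003, 4.5), (-0.0155, -2.2), (-0.0255, -2.2), (-0.0475, 2.1), (-0.0575, -1.3)]
0.1 [(-0.003, 5.5), (-0.0115, -1.4), (-0.022, -4.2), (-0.049, 2.1), (-0.057, -1.4)]
0.125 [(-0.0015, 5.6), (-0.028, -5.2)]
0.5 [(0.019, 1.5), (0.001, -1.1), (-0.01, 2.7), (-0.0175, -1.1), (-0.036, -1.4), (-0.0515, 2.1), (-0.0765, -1.2), (-0.09, 2.0), (-0.098, -0.9), (-0.115, -1.3)]
0.51 [(0.0175, 0.9), (-0.0025, -1.2), (-0.0115, 3.6), (-0.0215, -2.7), (-0.035, -1.1), (-0.052, 1.2), (-0.075, -1.2), (-0.0915, 1.2), (-0.116, -1.8), (-0.1425, 0.9)]
0.52 [(0.0155, 2.7), (0.008, -1.3), (-0.003, -1.0), (-0.0115, 4.5), (-0.025, -1.9), (-0.035, -2.4), (-0.058, 2.4), (-0.0745, -2.5), (-0.095, 2.0), (-0.116, -3.2)]
0.53 [(0.0135, 2.0), (0.0075, -1.4), (-0.0035, -1.2), (-0.0135, 5.2), (-0.022, -1.2), (-0.0355, -3.7), (-0.0605, 3.9), (-0.0745, -4.1), (-0.1, 3.4), (-0.115, -4.2)]
[array([318.6, 214.5]), array([320.2, 214.5])]
[[ 24  25  16  20  25  25  23  34  74 105 1
[... 1001 characters left out ...]
39  32  21
   21  21  24  40  52  50  44  43]
 [ 34  43  44  41  41  41  32  34  43  55  48  42  43  41  43  40  38  24
   21  21  28  45  59  54  42  40]
 [ 38  41  40  43  39  40  35  33  51  61  54  45  41  42  42  40  37  28
   22  19  34  54  72  54  45  43]
 [ 35  38  41  39  41  41  37  37  53  66  53  43  41  45  45  42  38  28
   19  18  31  61  77  57  39  41]
 [ 38  40  39  40  42  40  37  38  53  66  51  40  43  41  44  47  41  31
   23  20  34  62  75  55  40  39]
 [ 50  38  40  42  44  43  43  38  52  66  51  40  40  43  50  49  44  42
   44  48  54  64  72  58  42  41]
 [ 68  43  41  44  47  45  44  42  54  63  51  44  44  45  44  50  48  62
   88 107 101  80  71  56  41  40]]
```

The tip's flat face reads -0.0035 and the gap reads -0.0025 to -0.0145 in the same view, so I'll shift about 2 mm to -y. Then I'll dip the tip 6 mm below the plate tops.

>>> apply_moves --plan '[-0.003, -0.0028, 0, 0, 0, -0.003, -0.0028, 0.012, 0, 0, -0.003, -0.0028, 0.024, 0, 0, -0.003, -0.0028, 0.0345, 0, 0, -0.003, -0.0028, 0.0345, 0, 0]'

```text
time_s: 5.92
position: [0.4817, -0.0191, 0.1221]
ee_rot: [-0.001, -0.0, 1.0, 0.0]
wrist_force: [0.2, 0.2, -2.7]
gripper_width: 0.0211
gripper_force: 60.1
```

```bash
python3 - <<'E'
from h import *
to([.4815,-.0165,.118],0)
E
```

```text
pos [ 0.4817 -0.0191  0.1221] yaw 0.01 t 5.92 F [ 0.2  0.2 -2.7] w 0.0211
frac [0.0003 0.0035 0.0054] spin 0.0
```

>>> apply_moves --plan '[0, 0.0013, 0.002, 0, 0, 0, 0.0026, 0.002, 0, 0, 0, 0.004, 0.002, 0, 0, 0, 0.004, 0.002, 0, 0, 0, 0.004, 0.002, 0, 0]'

```text
time_s: 6.55
position: [0.4821, -0.0163, 0.1215]
ee_rot: [0.0, 0.0, 1.0, 0.0]
wrist_force: [0.6, -0.4, -2.4]
gripper_width: 0.0213
gripper_force: 60.1
```

>>> apply_moves --plan '[0, 0.001, 0, 0, 0, 0, 0.002, 0, 0, 0, 0, 0.0027, 0, 0, 0, 0, 0.0027, 0, 0, 0]'

```text
time_s: 7.05
position: [0.4821, -0.0142, 0.1214]
ee_rot: [-0.0, -0.0, 1.0, 0.0]
wrist_force: [-0.5, -0.1, -1.6]
gripper_width: 0.0212
gripper_force: 60.1
```

>>> apply_moves --plan '[0, 0.001, 0, 0, 0, 0, 0.002, 0, 0, 0, 0, 0.003, 0, 0, 0, 0, 0.003, 0, 0, 0]'

```text
time_s: 7.55
position: [0.4821, -0.0129, 0.1215]
ee_rot: [-0.0, 0.0, 1.0, -0.001]
wrist_force: [0.3, -5.2, -1.5]
gripper_width: 0.021
gripper_force: 60.5
```

```bash
python3 - <<'E'
from h import *
to([.4815,-.0165,.118],0)
s=snap('side','side4');a=s['frame'][195:245,295:355,::-1]
cv2.imwrite('pics/c6.png',cv2.resize(a,(720,600),interpolation=2))
E
```

```text
pos [ 0.4821 -0.0129  0.1215] yaw -0.03 t 7.55 F [ 0.3 -5.2 -1.5] w 0.021
frac [ 0.0008 -0.0048  0.0047] spin -0.0002
```

View pics/c6.png

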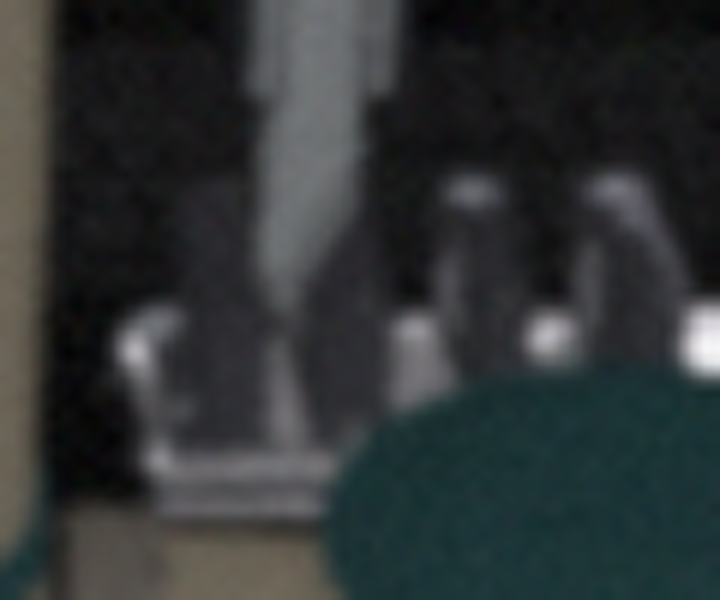

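The contact reads 5 N with the tip seated in the gap between the stop and m1 at (285,310). Descending slowly with this light preload.

>>> apply_moves --plan '[0, 0, 0.007, 0, 0, 0, 0, 0.014, 0, 0, 0, 0, 0.021, 0, 0, 0, 0, 0.028, 0, 0, 0, 0, 0.035, 0, 0]'

```text
time_s: 8.22
position: [0.4843, -0.0132, 0.0983]
ee_rot: [0.003, 0.0, 1.0, -0.001]
wrist_force: [-0.1, -5.7, 11.4]
gripper_width: 0.0212
gripper_force: 62.2
```

>>> apply_moves --plan '[0, 0, 0.005, 0, 0, 0, 0, 0.01, 0, 0, 0, 0, 0.013, 0, 0, 0, 0, 0.013, 0, 0]'

```text
time_s: 8.72
position: [0.4839, -0.0133, 0.0876]
ee_rot: [0.003, 0.0, 1.0, -0.001]
wrist_force: [1.2, -7.2, 5.4]
gripper_width: 0.0213
gripper_force: 61.5
```

>>> apply_moves --plan '[0, 0, 0.002, 0, 0, 0, 0, 0.004, 0, 0, 0, 0, 0.006, 0, 0, 0, 0, 0.006, 0, 0]'

```text
time_s: 9.22
position: [0.4839, -0.0134, 0.0832]
ee_rot: [0.003, 0.0, 1.0, -0.001]
wrist_force: [0.4, -7.8, 6.5]
gripper_width: 0.0209
gripper_force: 61.6
```

>>> apply_moves --plan '[0, 0, 0.0015, 0, 0, 0, 0, 0.003, 0, 0, 0, 0, 0.003, 0, 0]'

```text
time_s: 9.6
position: [0.4842, -0.0134, 0.0822]
ee_rot: [0.003, 0.0, 1.0, -0.001]
wrist_force: [-3.2, -6.6, 15.5]
gripper_width: 0.0211
gripper_force: 62.6
```

Touchdown: Fz jumps to 15 N at z=0.0822, exactly the predicted standing height, and x is inside the window. I'll ease the preload, lift out, and step to gap 2.

>>> apply_moves --plan '[0, -0.001, 0, 0, 0, 0, -0.0013, -0.02, 0, 0, 0, -0.0013, -0.05, 0, 0, 0, -0.0013, -0.09, 0, 0, 0, -0.0013, -0.09, 0, 0]'

```text
time_s: 10.22
position: [0.4834, -0.0127, 0.1487]
ee_rot: [0.003, -0.0, 1.0, 0.0]
wrist_force: [-0.3, 0.2, -3.3]
gripper_width: 0.0213
gripper_force: 60.4
```

```bash
python3 - <<'E'
from h import *
to([.4815,-.0598,.118],0)
s=snap('side','side5')
for x in(.5,.51,.52,.53):
    P,v=prof(s,(x,.04),(x,-.15),.062,381); d=np.gradient(v)
    print(x,[(round(float(P[i,1]),4),round(float(d[i]),1)) for i in range(1,380) if abs(d[i])>.9 and abs(d[i])>=abs(d[i-1]) and abs(d[i])>abs(d[i+1])])
E
```

```text
pos [ 0.4834 -0.0127  0.1487] yaw 0.02 t 10.22 F [-0.3  0.2 -3.3] w 0.0213
frac [ 0.0028 -0.0628  0.0409] spin 0.0001
0.5 [(0.0205, 1.2), (-0.003, -1.7), (-0.0185, 2.2), (-0.025, -0.9), (-0.043, -1.2), (-0.0535, 1.6), (-0.074, -1.3), (-0.09, 2.0), (-0.1155, -2.1)]
0.51 [(0.0185, 1.6), (-0.024, 1.2), (-0.0435, -1.1), (-0.0535, 1.2), (-0.0895, 1.3), (-0.1085, 1.3), (-0.116, -2.6)]
0.52 [(0.0195, 1.2), (0.0125, 1.0), (-0.0085, 3.1), (-0.017, -3.2), (-0.024, 1.5), (-0.045, -1.8), (-0.0585, 2.4), (-0.0735, -2.8), (-0.0955, 2.3), (-0.1065, 0.9), (-0.116, -3.8)]
0.53 [(-0.009, 3.6), (-0.0195, -2.4), (-0.026, 1.5), (-0.0345, -1.6), (-0.0465, -3.0), (-0.06, 3.9), (-0.075, -4.0), (-0.101, 3.8), (-0.1155, -4.0)]
```

Mount_1 moved to about -0.024…-0.045, so gap 1 is set. Gap 2 is now about 14 mm. Positioning over it and dipping.

>>> apply_moves --plan '[0.002, -0.04, 0, 0, 0, 0.002, -0.063, 0, 0, 0, 0.002, -0.063, 0.0, 0, 0, 0.002, -0.063, 0.02, 0, 0, 0.002, -0.063, 0.038, 0, 0]'

```text
time_s: 10.9
position: [0.4802, -0.0596, 0.116]
ee_rot: [-0.001, -0.0, 1.0, 0.0]
wrist_force: [-0.2, -0.5, -2.4]
gripper_width: 0.0215
gripper_force: 60.3
```

>>> apply_moves --plan '[0, 0.0007, 0, 0, 0, 0, 0.0014, 0, 0, 0, 0, 0.0021, 0, 0, 0, 0, 0.0021, 0, 0, 0]'

```text
time_s: 11.4
position: [0.4808, -0.0587, 0.118]
ee_rot: [0.0, -0.0, 1.0, -0.0]
wrist_force: [-0.4, 0.3, -2.1]
gripper_width: 0.0214
gripper_force: 60.2
```

>>> apply_moves --plan '[0, 0.001, 0, 0, 0, 0, 0.002, 0, 0, 0, 0, 0.0027, 0, 0, 0, 0, 0.0027, 0, 0, 0]'

```text
time_s: 11.9
position: [0.4806, -0.0566, 0.1177]
ee_rot: [0.0, -0.0, 1.0, 0.0]
wrist_force: [-0.5, 0.0, -2.2]
gripper_width: 0.0213
gripper_force: 60.1
```

>>> apply_moves --plan '[0, 0.0005, 0, 0, 0, 0, 0.001, 0, 0, 0, 0, 0.001, 0, 0, 0]'

```text
time_s: 12.28
position: [0.4806, -0.0559, 0.1177]
ee_rot: [0.0, 0.0, 1.0, 0.0]
wrist_force: [-0.3, 0.1, -1.9]
gripper_width: 0.021
gripper_force: 60.1
```

>>> apply_moves --plan '[0, 0.0004, 0, 0, 0, 0, 0.0008, 0, 0, 0, 0, 0.0008, 0, 0, 0]'

```text
time_s: 12.65
position: [0.4806, -0.0553, 0.1177]
ee_rot: [0.0, 0.0, 1.0, -0.0]
wrist_force: [0.5, 0.2, -2.2]
gripper_width: 0.0213
gripper_force: 60.1
```

>>> apply_moves --plan '[0, 0.0004, 0, 0, 0, 0, 0.0008, 0, 0, 0, 0, 0.0008, 0, 0, 0]'

```text
time_s: 13.02
position: [0.4806, -0.0551, 0.1177]
ee_rot: [0.0, 0.0, 1.0, -0.0]
wrist_force: [0.3, -3.3, -3.0]
gripper_width: 0.0216
gripper_force: 60.2
```

Contact is at y=-0.0552 with 3.3 N, still under the slip force. I'll back off to near zero preload so the bevel's reaction alone seats the flat face, then descend.

>>> apply_moves --plan '[-0.001, -0.0007, 0.004, 0, 0, -0.001, -0.0008, 0.01, 0, 0, -0.001, -0.0009, 0.016, 0, 0, -0.001, -0.001, 0.022, 0, 0, -0.001, -0.0011, 0.028, 0, 0]'

```text
time_s: 13.65
position: [0.4826, -0.0553, 0.0982]
ee_rot: [0.002, -0.0, 1.0, 0.0]
wrist_force: [-0.2, -0.1, 7.8]
gripper_width: 0.0214
gripper_force: 61.6
```

>>> apply_moves --plan '[0, -0.0004, 0.004, 0, 0, 0, -0.0005, 0.008, 0, 0, 0, -0.0006, 0.012, 0, 0, 0, -0.0006, 0.016, 0, 0, 0, -0.0006, 0.016, 0, 0]'

```text
time_s: 14.28
position: [0.4811, -0.0555, 0.0838]
ee_rot: [-0.0, -0.0, 1.0, 0.001]
wrist_force: [2.4, 3.4, -3.8]
gripper_width: 0.0212
gripper_force: 60.1
```

Net force is +3.4 N from mount_2. I'll ease +y a little to share contact with mount_1 and settle on the rail.

>>> apply_moves --plan '[0, 0.0003, 0.0015, 0, 0, 0, 0.0005, 0.003, 0, 0, 0, 0.0005, 0.0035, 0, 0, 0, 0.0005, 0.0035, 0, 0]'

```text
time_s: 14.78
position: [0.4813, -0.0555, 0.0823]
ee_rot: [-0.0, 0.0, 1.0, 0.0]
wrist_force: [-1.0, 4.3, 3.0]
gripper_width: 0.0212
gripper_force: 61.0
```

>>> apply_moves --plan '[0, 0.0003, 0, 0, 0, 0, 0.0006, 0, 0, 0, 0, 0.0006, 0, 0, 0, 0, 0.0006, 0, 0, 0]'

```text
time_s: 15.28
position: [0.4813, -0.0555, 0.0823]
ee_rot: [-0.0, 0.0, 1.0, -0.0]
wrist_force: [-2.7, 2.7, 6.5]
gripper_width: 0.021
gripper_force: 61.2
```

>>> apply_moves --plan '[0, 0.0003, 0, 0, 0, 0, 0.0006, 0, 0, 0, 0, 0.0006, 0, 0, 0, 0, 0.0006, 0, 0, 0]'

```text
time_s: 15.78
position: [0.4813, -0.0554, 0.0823]
ee_rot: [0.0, 0.0, 1.0, -0.001]
wrist_force: [-3.1, 0.1, 4.8]
gripper_width: 0.0214
gripper_force: 61.2
```

>>> apply_moves --plan '[0, 0.0003, 0, 0, 0, 0, 0.0004, 0, 0, 0, 0, 0.0004, 0, 0, 0]'

```text
time_s: 16.15
position: [0.4813, -0.0554, 0.0823]
ee_rot: [0.0, 0.0, 1.0, -0.001]
wrist_force: [-2.2, -1.6, 5.2]
gripper_width: 0.0212
gripper_force: 61.1
```

```bash
python3 - <<'E'
from h import *
to([.4815,-.0554,.0823],0)
E
```

```text
pos [ 0.4813 -0.0554  0.0823] yaw -0.03 t 16.15 F [-2.2 -1.6  5.2] w 0.0212
frac [-0.0002 -0.0001 -0.    ] spin -0.0002
```

Net force swept from +4 to −1.6 N with the position locked, so both plates bear. The TCP pitch of 42.0 mm implies t1 = 20 mm, matching the images. Lifting out and going to gap 3.

>>> apply_moves --plan '[0, -0.0002, -0.01, 0, 0, 0, -0.0002, -0.04, 0, 0, 0, -0.0002, -0.085, 0, 0, 0, -0.03, -0.085, 0, 0, 0, -0.0547, -0.085, 0, 0]'

```text
time_s: 16.77
position: [0.4813, -0.0963, 0.1457]
ee_rot: [0.0, 0.0, 1.0, -0.0]
wrist_force: [0.7, 0.2, -2.9]
gripper_width: 0.0213
gripper_force: 60.2
```

>>> apply_moves --plan '[0, 0, 0, 0, 0, 0, 0, 0.02, 0, 0, 0, 0, 0.04, 0, 0, 0, 0, 0.046, 0, 0, 0, 0, 0.046, 0, 0]'

```text
time_s: 17.4
position: [0.4811, -0.0951, 0.1107]
ee_rot: [-0.001, -0.0, 1.0, 0.0]
wrist_force: [0.4, -0.6, -1.4]
gripper_width: 0.0213
gripper_force: 60.2
```

```bash
python3 - <<'E'
from h import *
to([.4815,-.0914,.0823],0)
s=snap('side','side6')
for x in(.49,.5,.51,.52,.53):
    P,v=prof(s,(x,.04),(x,-.15),.062,381); d=np.gradient(v)
    print(x,[(round(float(P[i,1]),4),round(float(d[i]),1)) for i in range(1,380) if abs(d[i])>.9 and abs(d[i])>=abs(d[i-1]) and abs(d[i])>abs(d[i+1])])
E
```

```text
pos [ 0.4811 -0.0951  0.1107] yaw 0.02 t 17.4 F [ 0.4 -0.6 -1.4] w 0.0213
frac [-0.0006  0.0049  0.0378] spin 0.0001
0.49 [(0.0155, 4.4), (-0.003, -5.3), (-0.017, 3.4), (-0.0265, 2.5), (-0.0445, -4.7), (-0.056, 2.5), (-0.0655, -1.7), (-0.0835, 4.9), (-0.1075, -2.8), (-0.114, -2.2)]
0.5 [(0.0145, 4.3), (-0.003, -4.5), (-0.0235, 3.4), (-0.0445, -5.0), (-0.058, 2.5), (-0.0665, -1.3), (-0.0855, 5.3), (-0.0995, -1.2), (-0.1135, -3.8)]
0.51 [(0.016, 4.5), (-0.0025, -4.5), (-0.0235, 4.2), (-0.045, -4.7), (-0.06, 1.1), (-0.0755, -0.9), (-0.0875, 5.1), (-0.103, -1.4), (-0.1145, -3.8)]
0.52 [(0.0145, 4.8), (-0.003, -4.1), (-0.0235, 3.9), (-0.045, -4.8), (-0.0655, 1.2), (-0.089, 5.0), (-0.117, -4.6)]
0.53 [(0.013, 3.4), (-0.003, -3.4), (-0.024, 3.7), (-0.0445, -3.5), (-0.066, 2.0), (-0.073, -1.5), (-0.078, -1.4), (-0.0925, 4.7), (-0.122, -4.6)]
```

Camera confirms that mounts 1 and 2 stay set. Closing on mount_2.

>>> apply_moves --plan '[0, 0.001, 0, 0, 0, 0, 0.002, 0, 0, 0, 0, 0.003, 0, 0, 0, 0, 0.0038, 0, 0, 0, 0, 0.0038, 0, 0, 0]'

```text
time_s: 18.08
position: [0.4814, -0.0926, 0.1113]
ee_rot: [0.0, -0.0, 1.0, 0.0]
wrist_force: [-0.3, -0.1, -2.4]
gripper_width: 0.0213
gripper_force: 60.2
```

>>> apply_moves --plan '[0, 0.0005, 0, 0, 0, 0, 0.0008, 0, 0, 0, 0, 0.0008, 0, 0, 0]'

```text
time_s: 18.45
position: [0.4814, -0.092, 0.1113]
ee_rot: [0.0, 0.0, 1.0, 0.0]
wrist_force: [0.1, 0.2, -2.1]
gripper_width: 0.0211
gripper_force: 60.2
```

>>> apply_moves --plan '[0, 0.0004, 0, 0, 0, 0, 0.0008, 0, 0, 0, 0, 0.0008, 0, 0, 0]'

```text
time_s: 18.82
position: [0.4813, -0.0914, 0.1113]
ee_rot: [-0.0, 0.0, 1.0, 0.0]
wrist_force: [-0.2, 0.7, -2.3]
gripper_width: 0.0215
gripper_force: 60.2
```

>>> apply_moves --plan '[0, 0.0003, 0, 0, 0, 0, 0.0004, 0, 0, 0, 0, 0.0004, 0, 0, 0]'

```text
time_s: 19.2
position: [0.4814, -0.0912, 0.1113]
ee_rot: [0.0, 0.0, 1.0, -0.0]
wrist_force: [-0.3, 0.1, -2.1]
gripper_width: 0.0215
gripper_force: 60.1
```

>>> apply_moves --plan '[0, 0.0003, 0, 0, 0, 0, 0.0006, 0, 0, 0, 0, 0.0006, 0, 0, 0]'

```text
time_s: 19.58
position: [0.4814, -0.091, 0.1113]
ee_rot: [0.0, 0.0, 1.0, -0.0]
wrist_force: [-0.8, -3.0, -1.4]
gripper_width: 0.0217
gripper_force: 60.2
```

Contact is 3 N at y=-0.0911, as predicted. Same descent as before.

>>> apply_moves --plan '[0, -0.0007, 0.004, 0, 0, 0, -0.0009, 0.009, 0, 0, 0, -0.001, 0.014, 0, 0, 0, -0.0011, 0.019, 0, 0, 0, -0.0012, 0.024, 0, 0]'

```text
time_s: 20.2
position: [0.4825, -0.0913, 0.0948]
ee_rot: [0.002, -0.0, 1.0, 0.0]
wrist_force: [-0.2, 1.2, 8.2]
gripper_width: 0.0212
gripper_force: 61.5
```

>>> apply_moves --plan '[0, -0.0001, 0.004, 0, 0, 0, -0.0001, 0.008, 0, 0, 0, -0.0001, 0.011, 0, 0, 0, -0.0001, 0.011, 0, 0]'

```text
time_s: 20.7
position: [0.4813, -0.0914, 0.0846]
ee_rot: [-0.0, -0.0, 1.0, 0.0]
wrist_force: [1.8, 1.7, -0.8]
gripper_width: 0.0214
gripper_force: 60.6
```

>>> apply_moves --plan '[0, 0, 0.0015, 0, 0, 0, 0, 0.003, 0, 0, 0, 0, 0.0042, 0, 0, 0, 0, 0.0042, 0, 0]'

```text
time_s: 21.2
position: [0.4813, -0.0915, 0.0823]
ee_rot: [-0.0, 0.0, 1.0, 0.0]
wrist_force: [-1.4, 3.6, 5.2]
gripper_width: 0.0212
gripper_force: 61.3
```

>>> apply_moves --plan '[0, 0.0003, 0, 0, 0, 0, 0.0006, 0, 0, 0, 0, 0.0006, 0, 0, 0, 0, 0.0006, 0, 0, 0]'

```text
time_s: 21.7
position: [0.4813, -0.0915, 0.0823]
ee_rot: [-0.0, 0.0, 1.0, -0.0]
wrist_force: [-1.9, 0.5, 5.3]
gripper_width: 0.0213
gripper_force: 61.3
```

>>> apply_moves --plan '[0, 0.0002, 0, 0, 0, 0, 0.0004, 0, 0, 0, 0, 0.0004, 0, 0, 0, 0, 0.0004, 0, 0, 0]'

```text
time_s: 22.2
position: [0.4813, -0.0914, 0.0822]
ee_rot: [0.0, 0.0, 1.0, -0.0]
wrist_force: [-1.8, -0.2, 5.1]
gripper_width: 0.0215
gripper_force: 61.3
```

>>> apply_moves --plan '[0, -0.0002, -0.01, 0, 0, 0, -0.0002, -0.04, 0, 0, 0, -0.0002, -0.085, 0, 0, 0, -0.0002, -0.155, 0, 0, 0, -0.0002, -0.155, 0, 0]'

```text
time_s: 22.82
position: [0.483, -0.0916, 0.2027]
ee_rot: [0.004, 0.0, 1.0, -0.001]
wrist_force: [0.5, -1.1, -2.5]
gripper_width: 0.0213
gripper_force: 60.5
```

```bash
python3 - <<'E'
from h import *
to([.4124,.2355,.2],11.05)
E
```

```text
pos [ 0.483  -0.0916  0.2027] yaw -0.01 t 22.82 F [ 0.5 -1.1 -2.5] w 0.0213
frac [0.0943 0.4361 0.0019] spin -0.0614
```

>>> apply_moves --plan '[0.017, 0.08, 0, 0, 0, 0.034, 0.158, 0, -0.02, 0, 0.051, 0.236, 0, -0.0614, 0, 0.066, 0.31, 0, -0.0614, 0, 0.076, 0.36, 0, -0.0614, 0]'

```text
time_s: 23.45
position: [0.4229, 0.1808, 0.1966]
ee_rot: [-0.001, -0.097, 0.995, -0.0]
wrist_force: [0.3, -0.6, -1.1]
gripper_width: 0.0212
gripper_force: 60.5
```

```bash
python3 - <<'E'
from h import *
s=snap('side','side7');t=snap('top','top7')
for c,n in((t,'top'),(s,'side')):
  for x in(.48,.49,.5,.51,.52,.53):
    P,v=prof(c,(x,.03),(x,-.15),.062,361); d=np.gradient(v)
    print(n,x,[(round(float(P[i,1]),4),round(float(d[i]),1)) for i in range(1,360) if abs(d[i])>1.5 and abs(d[i])>=abs(d[i-1]) and abs(d[i])>abs(d[i+1])])
to([.4124,.2355,.2],11.05)
E
```

```text
top 0.48 [(-0.0995, -2.5), (-0.116, 4.6)]
top 0.49 [(-0.096, -3.6), (-0.116, 4.8)]
top 0.5 [(-0.094, -3.0), (-0.117, 3.3)]
top 0.51 [(-0.0855, -3.8), (-0.13, 2.2), (-0.139, -1.8)]
top 0.52 [(-0.083, -4.3), (-0.1, 2.3), (-0.119, -3.1)]
top 0.53 [(-0.08, -4.2), (-0.0995, 3.2), (-0.118, -3.1)]
side 0.48 [(0.019, -2.1), (0.0125, 2.6), (-0.0025, -5.5), (-0.015, 4.5), (-0.026, 2.8), (-0.0455, -5.3), (-0.055, 4.5), (-0.067, 3.2), (-0.081, -5.9), (-0.0895, 6.7), (-0.0965, -4.4), (-0.103, 3.6), (-0.12, -6.2)]
side 0.49 [(-0.003, -6.1), (-0.016, 3.8), (-0.026, 2.6), (-0.046, -5.9), (-0.056, 3.5), (-0.0675, 3.1), (-0.0815, -6.0), (-0.0915, 4.4), (-0.103, 3.1), (-0.1195, -5.5)]
side 0.5 [(-0.003, -5.9), (-0.0205, 4.0), (-0.045, -5.8), (-0.0635, 3.3), (-0.081, -5.6), (-0.0935, 3.1), (-0.1015, 3.5), (-0.1205, -5.4)]
side 0.51 [(-0.003, -5.8), (-0.023, 4.9), (-0.0455, -5.5), (-0.0655, 4.3), (-0.0805, -5.3), (-0.102, 3.9), (-0.1195, -5.3)]
side 0.52 [(-0.0025, -5.1), (-0.023, 5.1), (-0.045, -5.2), (-0.065, 5.9), (-0.0805, -5.5), (-0.1015, 4.9), (-0.12, -5.4)]
side 0.53 [(-0.0025, -4.1), (-0.024, 4.1), (-0.045, -4.2), (-0.067, 5.1), (-0.081, -4.6), (-0.1025, 4.7), (-0.1205, -4.8)]
pos [0.4228 0.1817 0.1965] yaw 11.31 t 23.55 F [-0.5 -0.5 -1.9] w 0.0215
frac [-0.0005  0.0731 -0.0046] spin 0.0014
```

Side-view edges give pitches of 42.5, 35.5 and 39.2 mm, against 42, 36 and 39 expected, so all three gaps are good. Now over the stand.

>>> apply_moves --plan '[0, 0.04, 0, 0, 0, 0, 0.073, 0, 0, 0, 0, 0.073, 0.02, 0, 0, 0, 0.073, 0.045, 0, 0, 0, 0.073, 0.045, 0, 0]'

```text
time_s: 24.18
position: [0.4128, 0.2311, 0.1615]
ee_rot: [-0.003, -0.096, 0.995, -0.001]
wrist_force: [0.7, -0.4, -2.8]
gripper_width: 0.0213
gripper_force: 60.4
```

```bash
python3 - <<'E'
from h import *
to([.4124,.2355,.115],11.05)
s=snap('side','side8');t=snap('top','top8')
a=s['frame'][190:265,210:310,::-1];b=t['frame'][205:280,220:320,::-1]
cv2.imwrite('pics/c7.png',np.hstack([cv2.resize(a,(400,300),interpolation=2),cv2.resize(b,(400,300),interpolation=2)]))
E
```

```text
pos [0.4128 0.2311 0.1615] yaw 10.99 t 24.18 F [ 0.7 -0.4 -2.8] w 0.0213
frac [-0.0009  0.006   0.0619] spin -0.0003
```

View pics/c7.png

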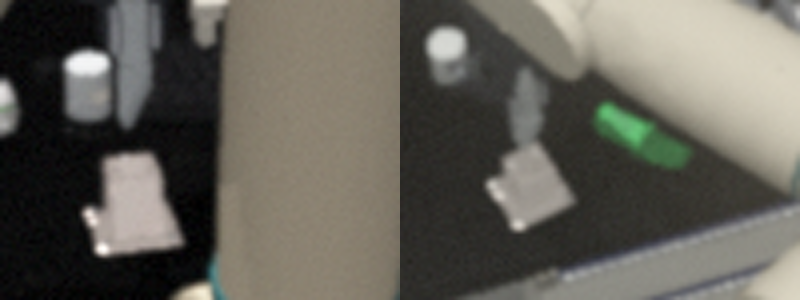

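The spacer hangs just above the empty white stand (side crop (135,110) above (130,160)). Correcting y and lowering until the tip enters the well.

>>> apply_moves --plan '[0, 0.0055, 0, 0, 0, 0, 0.0055, 0.01, 0, 0, 0, 0.0055, 0.03, 0, 0, 0, 0.0055, 0.045, 0, 0, 0, 0.0055, 0.057, 0, 0]'

```text
time_s: 24.9
position: [0.4127, 0.2366, 0.1204]
ee_rot: [-0.001, -0.096, 0.995, -0.0]
wrist_force: [-0.4, -0.7, 3.8]
gripper_width: 0.0213
gripper_force: 61.2
```

```bash
python3 - <<'E'
from h import *
to([.4124,.2353,.0712],11.05)
E
```

```text
pos [0.4127 0.2366 0.1204] yaw 11.05 t 24.9 F [-0.4 -0.7  3.8] w 0.0213
frac [ 0.0007 -0.0016  0.0656] spin -0.0
```

Fz shows the tip on the well's +y rim at y=0.2366, just past the wall limit of 0.236 seen at the grasp. Raising, shifting −2.5 mm along tool y, and lowering again.

>>> apply_moves --plan '[0, 0, -0.008, 0, 0, 0, -0.0033, -0.008, 0, 0, 0, -0.0033, -0.004, 0, 0, 0, -0.0033, 0.004, 0, 0, 0, -0.0033, 0.012, 0, 0]'

```text
time_s: 25.52
position: [0.4134, 0.2343, 0.1121]
ee_rot: [-0.0, -0.096, 0.995, -0.0]
wrist_force: [-0.1, -0.1, -2.4]
gripper_width: 0.0213
gripper_force: 60.6
```

>>> apply_moves --plan '[0.0005, 0, 0.012, 0, 0, 0.0005, 0, 0.024, 0, 0, 0.0005, 0, 0.036, 0, 0, 0.0005, 0, 0.046, 0, 0, 0.0005, 0, 0.046, 0, 0]'

```text
time_s: 26.15
position: [0.4128, 0.2341, 0.0774]
ee_rot: [-0.001, -0.096, 0.995, -0.0]
wrist_force: [-0.3, 0.1, -1.5]
gripper_width: 0.0215
gripper_force: 60.6
```

>>> apply_moves --plan '[0, 0, 0.003, 0, 0, 0, 0, 0.006, 0, 0, 0, 0, 0.007, 0, 0, 0, 0, 0.007, 0, 0]'

```text
time_s: 26.65
position: [0.4132, 0.2342, 0.0729]
ee_rot: [0.0, -0.096, 0.995, 0.0]
wrist_force: [-0.1, 0.5, -2.1]
gripper_width: 0.0216
gripper_force: 60.6
```

>>> apply_moves --plan '[0, 0, 0.001, 0, 0, 0, 0, 0.002, 0, 0, 0, 0, 0.003, 0, 0, 0, 0, 0.003, 0, 0]'

```text
time_s: 27.15
position: [0.4134, 0.2343, 0.0713]
ee_rot: [0.0, -0.096, 0.995, 0.0]
wrist_force: [-2.6, -0.9, 4.7]
gripper_width: 0.0214
gripper_force: 61.5
```

>>> apply_moves --plan '[0, 0, 0, 0, 0.3, 0, 0, 0, 0, 0.6, 0, 0, 0, 0, 1, 0, 0, 0, 0, 1, 0, 0, 0, 0, 1]'

```text
time_s: 27.78
position: [0.4132, 0.2343, 0.0706]
ee_rot: [0.0, -0.096, 0.995, 0.0]
wrist_force: [0.9, 0.4, -0.1]
gripper_width: 0.0854
gripper_force: 0.0
```

The shoulder seated at 0.0713, the same height as at the grasp, and the spacer is released. Retreating straight up.

>>> apply_moves --plan '[0, 0, -0.03, 0, 1, 0, 0, -0.08, 0, 1, 0, 0, -0.14, 0, 1, 0, 0, -0.2, 0, 1, 0, 0, -0.2, 0, 1]'

```text
time_s: 28.4
position: [0.4146, 0.2349, 0.2248]
ee_rot: [0.004, -0.096, 0.995, 0.001]
wrist_force: [-0.4, 0.7, -0.9]
gripper_width: 0.0855
gripper_force: 0.0
```

```bash
python3 - <<'E'
from h import *
s=snap('side','side9');t=snap('top','top9')
a=s['frame'][190:265,210:310,::-1];b=t['frame'][205:280,220:320,::-1]
cv2.imwrite('pics/c8.png',np.hstack([cv2.resize(a,(400,300),interpolation=2),cv2.resize(b,(400,300),interpolation=2)]))
for x in(.51,.52,.53):
    P,v=prof(s,(x,.03),(x,-.15),.062,361); d=np.gradient(v)
    print(x,[(round(float(P[i,1]),4),round(float(d[i]),1)) for i in range(1,360) if abs(d[i])>1.5 and abs(d[i])>=abs(d[i-1]) and abs(d[i])>abs(d[i+1])])
E
```

```text
0.51 [(-0.005, -5.0), (-0.023, 4.9), (-0.0445, -5.8), (-0.0655, 4.6), (-0.0805, -5.4), (-0.1015, 4.6), (-0.12, -5.2)]
0.52 [(-0.007, -5.0), (-0.0235, 5.2), (-0.045, -5.2), (-0.0655, 5.5), (-0.081, -5.8), (-0.1015, 4.9), (-0.12, -5.6)]
0.53 [(-0.0085, -5.2), (-0.024, 4.0), (-0.045, -4.6), (-0.067, 5.0), (-0.081, -5.0), (-0.103, 4.8), (-0.1205, -4.8)]
```

View pics/c8.png

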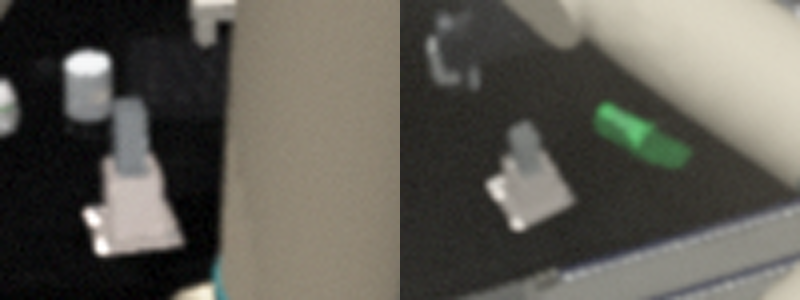

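The spacer stands upright in the white stand (side crop (130,135)), the gripper is clear, and the mounts haven't moved. Handing in.

```bash
python3 -c "
from cell import ctrl
print(ctrl.job_done())"
```

```text
the job is handed in; nothing more can be done
None
```

I set all three gaps with the steel spacer, put it back upright in its white stand, and handed the job in at about 28 s. The last side view puts the plate spacings within about 0.5 mm of target, but the hand-in returned no verdict.

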